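# Tip the drill-bit case flat and butt it against the bench stop

### The arm

A 7-joint arm with a two-finger parallel gripper is mounted at the origin on a cart in front of the work surface, level with it; the furniture and walls round the work are solid. World frame = base frame: x ahead of the robot, y to its left, z up, the work surface at z = 0. Lengths are in m, angles in degrees, forces in N, time in s.
With the tool pointing down it reaches from about 0.35 to 0.9 m from the base axis. Payload 7.2 kg.
Tool frame: the origin (TCP) lies on the centre line of the jaws, within the pads' length; the fingertips stand 11 mm ahead of it and the grasp point (between the pads) lies 8 mm behind it; y points along the fingers, z is the direction in which the jaws open and shut, and the axes are right-handed (so a half turn about y gives the same grasp; the last joint's range is limited). The gripper opens to 88 mm and grips with 3 to 60 N. Pads are 20 mm wide; open, the fingers measure 115 mm over their backs; the gripper's body (75 mm by 178 mm) begins 61 mm behind the grasp point.
Start: joints at [73.27, 23.554, -0.728, 91.456, 0.321, 64.991, -4.71], TCP at [0.139, -0.609, 0.234] pointing down, gripper open.
Joint ranges: [-169.25, 169.25], [-16.82, 113.86], [-84.01, 82.57], [7.8, 145.47], [-59.2, 239.2], [7.22, 106.19], [-163.78, 163.78]. Speed limits (degrees/s): [136.94, 136.94, 172.46, 172.46, 180, 180, 180].

### API

Orientations are given as a 3x3 rotation matrix whose columns are the frame's x, y, z axes.
In Python, from cell import ctrl gives the robot as it stands. The module is installed in compiled form; this text tells all that it offers.
- The arm moves only by the tool servo_tool, never from a script. Its argument "rows" is text: rows parted by semicolons, each of 7 numbers parted by spaces: the shift along the tool's x, y, z in m, then the turn, a rotation vector about the tool's x, y, z in degrees, then the gripper command: -1 is shut, 1 is fully open, values between are in proportion. In form: x y z wx wy wz hand; .... A call has 1 to 20 rows; each row shifts and turns the commanded pose from where the row before left it, along the tool's axes as they then stand; what a row does not reach is not made up. A row lasts 1/10 s, in which the tool goes at most 50 mm and 8.59 degrees, less where a joint would pass 70% of its speed; a pose out of reach is approached as far as the arm can. A call with a gripper value outside its range is refused whole. The fingers move at their own pace and stop on an object; "grip_force" is the grip in N (left out, the last holds). Time passes only in rows, so rows that do not move let the fingers close. It gives the time, the measured TCP pose, the force and the opening at its end, in the units of the state.
- ctrl.get_state(): the state, without advancing time (a new reading comes with each control period).
- ctrl.grab_frame(name): name is "side" or "top"; returns a dict with "color" (480x640x3 uint8, blue, green, red), "fx", "fy", "cx", "cy" (pixels), "origin" and "orientation" of the camera in the world. Camera axes: x right, y up, looking along -z (the intrinsics and any distortion apply to the point x, -y, -z); pixel columns grow to the right and rows downward; lengths in m; the calibration is good to about 2 mm. A picture is of the moment at which its call begins. There is no depth.
- ctrl.hand_in(): hands the job in, once; it reports no verdict.
Trained networks look in the newest picture that a camera, given by its name, has taken for a name from the list of things; names that differ only in an ending like _2 or _b are one class to them, and where a whole thing is asked for, a point or a joint stands for the part that bears it (a point fixed in the world has none). Each returns a list of dicts, best first, with "conf" (0 to 1); they miss things now and then, are a little off and sometimes report something else, mostly with a low value. They report only what shows in the picture. A call takes as long as a camera call. They do not tell look-alikes from the thing itself.
- ctrl.cut_out(camera, name): "mask" (480x640 bool, what is visible of it) and "at" ([column, row] in pixels, amid what is visible of it).
The state is a dict: "time_s": time; "qpos": joint angles; "qvel": joint speeds; "joint_torque": joint torques, N m; "eef_pos": TCP position; "eef_rot": TCP orientation; "contact_force": force on the tool from outside, world axes, zero at the start; "wrist_torque": the same for the moment, N m; "gripper_width": opening from 0.0 (shut) to 1.0 (fully open).
Only numpy, scipy, OpenCV 4.12 (cv2) and the standard library are available. Lean on these libraries where they do the work, as an engineer would, in place of code of your own. Each camera call takes 0.05 s, during which the arm holds its last target.

### The job

The drill-bit case has been left standing on its end. Push it over so that it lies flat on its underside with the lid up and, once it lies there, push it away from you along the bench until its hinge side sits flush against the steel bench stop, ready to be opened. Only push it with the fingers, never grip or lift it, and leave the other things on the bench where they are.

Things in the scene. Friction and masses are not known exactly. Their poses are not given: they have to be found in the camera images.
- case: red closed drill-bit case, 0.55 kg, 20 % either way. Origin: centre of its underside; own z toward the lid. Body x -36 to 41, y -66 to 66, z 0 to 59 mm. Hinge side +x; on the -x face a black latch 30 mm wide (z 33 to 49) stands out 5 mm. Starts 132 mm tall on its -y end (own y up), lid to the robot's right (world -y), latch to the robot, turned up to 0.25 rad. Friction on the bench about 0.6
- case_centre (a point): middle of the case body, 29.5 mm above its underside. Pushed near its top on the lid face, the case tips about the lower edge of its underside, passes its balance point at about 24 degrees, then falls by itself to the robot's left and lies lid up, latch toward the robot; its centre then lies about 95 mm from where it stood
- case_hinge_face (a point): middle of the case's hinge side (own x = 41 mm), 29.5 mm above its underside
- bench_stop: bare steel angle fixed on the bench beyond the case, 360 mm long (own y), upright leg 28 mm tall, 5 mm thick, flange at the back 16 mm deep with three bolts. Origin on the upright face that looks toward the robot, in the middle of its length, at bench level; own x points away from the robot (the case comes to lie on the -x side). Turned up to 0.12 rad
- oil_filter: blue cylindrical oil filter, 78 mm across, 86 mm tall, standing on the bench beside the work; origin at the centre of its underside; leave alone
- green_tin: green screw-cap tin, 78 mm across, 106 mm tall, standing on the bench beside the work (it and the oil filter may change places); origin at the centre of its underside; leave alone
- piston: bare metal engine piston, 82 mm across, 61 mm tall, standing at the left; origin at the centre of its underside; leave alone
- bearing: ball bearing lying flat, 62 mm across, 16 mm tall, at the left near the robot; origin at the centre of its underside; leave alone
- feeler_gauge: feeler gauge set lying flat, 17 x 105 x 10 mm, at the right near the robot; origin at the centre of its underside; leave alone
- spanner: flat open spanner, 191 x 34 x 6 mm, lying at the left near the front edge; origin at the centre of its underside; leave alone
- conrod: connecting rod lying flat, 187 x 76 x 22 mm, far to the right near the front edge; origin at the centre of its underside; leave alone
Things that resemble listed ones, but are neither listed nor needed, are in the scene too. Leave any purple look-alike of the case alone.

How it is judged:
By the outcome, as a careful person would: the job done as asked, in the order asked, and still so for the second after the job is handed in, with the robot touching nothing.
It also fails if it takes over 43 s, if anything falls off the work surface, if the arm or the gripper's body presses on something with over 40 N, if the wrist force passes 120 N, or if a joint passes its speed limit or range.

## Working session

There is one attempt and no reset: what is moved stays moved. The work goes in short steps, Python scripts to look and compute and a tool call to move; the robot and the scene stay as the last step left them, time stands still between calls to the robot, and variables do not carry over. Pictures are saved under pics/ and viewed, and the job is handed in when it is done.

Besides the shell and the picture viewer there is one more tool, called after "Request:" as a command line: name --argument value ..., lists and objects as JSON in quotes. servo_tool: Moves the arm, as the interface text tells. Its arguments: {"type":"object","properties":{"rows":{"type":"string"},"grip_force":{"type":"number"}},"required":["rows"]}

```bash
mkdir -p pics; ls; python3 - <<'E'
from cell import ctrl
import cv2,numpy as np,pickle
s=ctrl.get_state();print({k:np.round(v,3).tolist() for k,v in s.items()})
for n in("side","top"):
    f=ctrl.grab_frame(n);cv2.imwrite(f"pics/{n}0.png",f["color"])
    print(n,{k:(np.round(v,4).tolist()) for k,v in f.items() if k!="color"})
    pickle.dump(f,open(f"{n}0.pkl","wb"))
    for t in["case","bench_stop","oil_filter","green_tin","piston","bearing","feeler_gauge"]:
        print(t,[(np.round(d["at"]).tolist(),round(d["conf"],2)) for d in ctrl.cut_out(n,t)])
print(ctrl.get_state()["time_s"])
E
```

```text
pics
{'time_s': 0.0, 'qpos': [73.27, 23.599, -0.726, 91.502, 0.322, 64.989, -4.711], 'qvel': [-0.038, 0.059, -0.107, -0.008, -0.066, 0.056, 0.02], 'joint_torque': [0.001, -58.796, 0.642, -29.108, -0.054, 0.018, 0.0], 'eef_pos': [0.139, -0.609, 0.233], 'eef_rot': [[-0.975, -0.0, 0.222], [-0.222, 0.001, -0.975], [0.0, -1.0, -0.002]], 'contact_force': [-0.319, 0.568, -0.262], 'wrist_torque': [-0.004, -0.012, -0.003], 'gripper_width': 1.003}
side {'fx': 486.2992, 'fy': 486.2992, 'cx': 320.8302, 'cy': 241.8495, 'origin': [0.5215, -1.0453, 0.7763], 'orientation': [[1.0, 0.0004, -0.003], [-0.0027, 0.6026, -0.798], [0.0015, 0.798, 0.6026]]}
case [([305.0, 218.0], 0.9), ([309.0, 274.0], 0.58)]
bench_stop [([359.0, 240.0], 0.85)]
oil_filter [([306.0, 172.0], 0.56), ([340.0, 173.0], 0.45)]
green_tin [([302.0, 348.0], 0.96), ([341.0, 172.0], 0.73)]
piston [([341.0, 172.0], 0.72)]
bearing [([282.0, 192.0], 0.61)]
feeler_gauge [([261.0, 340.0], 0.56)]
top {'fx': 564.5684, 'fy': 564.5684, 'cx': 320.8683, 'cy': 229.0947, 'origin': [0.2735, -0.0002, 1.4669], 'orientation': [[-0.0291, 0.9879, -0.1521], [-0.9974, -0.0186, 0.0702], [0.0666, 0.1537, 0.9859]]}
case [([374.0, 227.0], 0.91)]
bench_stop []
oil_filter [([164.0, 236.0], 0.77)]
green_tin [([440.0, 226.0], 0.94)]
piston [([163.0, 195.0], 0.91)]
bearing [([199.0, 255.0], 0.87)]
feeler_gauge [([423.0, 264.0], 0.67)]
0.8
```

View pics/side0.png

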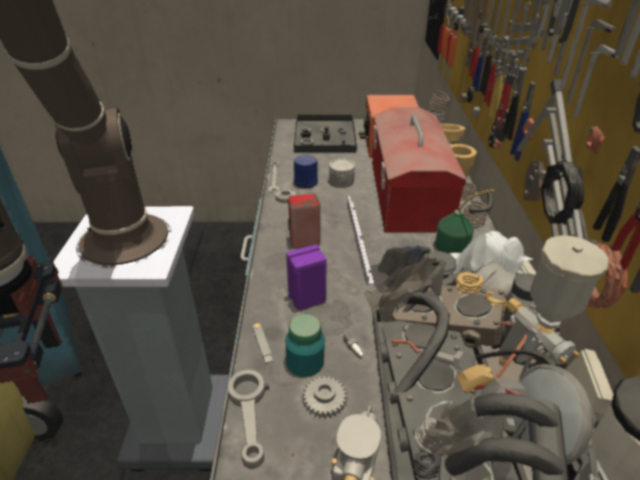

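View pics/top0.png

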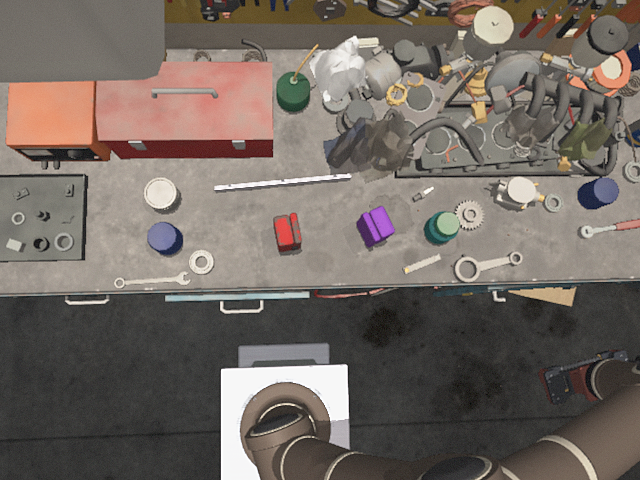

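```bash
cat > h.py <<'E'
import numpy as np,cv2,pickle
from scipy.optimize import minimize
def proj(f,P):
    c=(np.asarray(P,float)-f["origin"])@np.asarray(f["orientation"])
    return np.stack([f["cx"]+f["fx"]*c[:,0]/-c[:,2], f["cy"]-f["fy"]*c[:,1]/-c[:,2]],1)
def back(f,uv,z=0.):
    uv=np.atleast_2d(uv).astype(float)
    d=np.stack([(uv[:,0]-f["cx"])/f["fx"],-(uv[:,1]-f["cy"])/f["fy"],-np.ones(len(uv))],1)@np.asarray(f["orientation"]).T
    o=np.asarray(f["origin"]);return o+d*((z-o[2])/d[:,2])[:,None]
B=np.array([[x,y,z] for x in(-.036,.041) for y in(-.066,.066) for z in(0,.059)])
L=np.array([[x,y,z] for x in(-.041,-.036) for y in(-.015,.015) for z in(.033,.049)])
def Rz(a):c,s=np.cos(a),np.sin(a);return np.array([[c,-s,0],[s,c,0],[0,0,1]])
def pts(p,standing,b):
    x,y,a=p # standing: own y up, own z -> world -y at a=0, own x->world x; x,y = body centre (x=.0025,z=.0295)
    if standing: R0=np.array([[1,0,0],[0,0,-1],[0,1,0]]).astype(float); q=(b-[.0025,0,.0295])@R0.T; q[:,2]+=.066
    else: q=b-[.0025,0,0]
    return q@Rz(a).T+[x,y,0]
S=8
def hullmask(f,p,standing,roi):
    x0,y0,x1,y1=roi
    m=np.zeros(((y1-y0),(x1-x0)),np.uint8)
    for b in(B,L):
        h=cv2.convexHull(proj(f,pts(p,standing,b)).astype(np.float32))[:,0]
        cv2.fillConvexPoly(m,np.round(((h-[x0,y0]))*256).astype(np.int32),255,cv2.LINE_AA,8)
    return m/255.
def redmask(f,roi):
    x0,y0,x1,y1=roi
    im=cv2.GaussianBlur(f["color"],(3,3),0)[y0:y1,x0:x1].astype(int)
    b,g,r=im[...,0],im[...,1],im[...,2]
    return ((r-np.maximum(b,g))>25).astype(float)
def fit(fs,rois,p0,standing,masks=None):
    ms=masks or [redmask(f,r) for f,r in zip(fs,rois)]
    def cost(v):
        p=np.array(v)*[.01,.01,.1]
        c=0
        for f,r,m in zip(fs,rois,ms):
            h=hullmask(f,p,standing,r);c+=1-np.minimum(h,m).sum()/np.maximum(h,m).sum()
        return c
    best=None
    for a in(-.25,-.1,0,.1,.25):
        o=minimize(cost,[p0[0]*100,p0[1]*100,a*10],method="Nelder-Mead",options=dict(initial_simplex=None,xatol=.01,fatol=1e-4,maxiter=600))
        if best is None or o.fun<best.fun:best=o
    return best.x*[.01,.01,.1],best.fun
E
python3 - <<'E'
from h import *
t=pickle.load(open("top0.pkl","rb"));s=pickle.load(open("side0.pkl","rb"))
rt=(262,200,315,262);rs=(275,180,335,260)
p0=back(t,[288,240],.06)[0];print(p0)
for fs,rr in(([t,s],[rt,rs]),([t],[rt]),([s],[rs])):
    p,c=fit(fs,rr,p0,True);print(np.round(p,4),c)
p,c=fit([t,s],[rt,rs],p0,True)
V=[]
for f,r in((t,rt),(s,rs)):
    x0,y0,x1,y1=r[0]-15,r[1]-15,r[2]+(90 if f is t else 40),r[3]+(15 if f is t else 60)
    k=5 if f is t else 4
    im=cv2.resize(f["color"][y0:y1,x0:x1],None,fx=k,fy=k,interpolation=cv2.INTER_CUBIC)
    for b in(B,L):
        q=((proj(f,pts(p,True,b))-[x0,y0]+.5)*k).astype(int)
        for i in range(8):
            for j in range(i):
                if (np.abs(b[i]-b[j])>1e-6).sum()==1:cv2.line(im,tuple(q[i].tolist()),tuple(q[j].tolist()),(0,255,0),1)
    cv2.imwrite("pics/crop_%s.png"%("t" if f is t else "s"),im);print(im.shape)
# stop crop
im=cv2.resize(t["color"][165:200,205:360],None,fx=5,fy=5,interpolation=cv2.INTER_CUBIC);cv2.imwrite("pics/stop.png",im)
for n,uv,z in(("oil",[165,232],.086),("tin",[442,225],.106),("piston",[161,192],.061),("bearing",[201,262],.016)):print(n,back(t,uv,z)[0])
E
```

```text
[ 0.46438108 -0.01697364  0.06      ]
[ 0.4823 -0.0142  0.0749] 0.6157704455167025
[ 0.4818 -0.0147  0.1114] 0.2589418820342996
[ 0.4814 -0.0038  0.0509] 0.3477142764837011
(460, 790, 3)
(620, 460, 3)
oil [0.48651021 0.2817272  0.086     ]
tin [ 0.48803829 -0.39899459  0.106     ]
piston [0.59187019 0.2979647  0.061     ]
bearing [0.41827507 0.20483488 0.016     ]
```

View pics/crop_t.png

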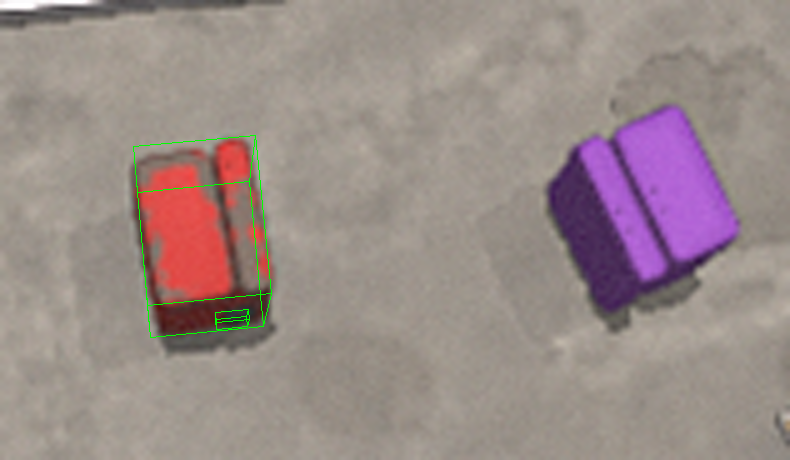

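View pics/crop_s.png

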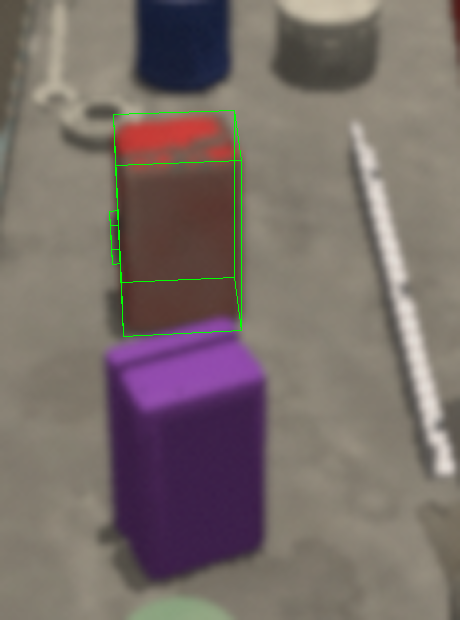

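View pics/stop.png

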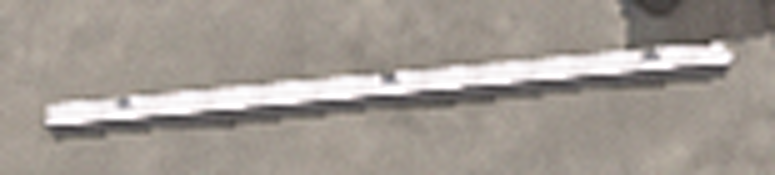

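```bash
cat >> h.py <<'E'
def wire(f,p,standing,im,x0,y0,k,col=(0,255,0)):
    for b in(B,L):
        q=((proj(f,pts(p,standing,b))-[x0,y0]+.5)*k).astype(int)
        for i in range(8):
            for j in range(i):
                if (np.abs(b[i]-b[j])>1e-6).sum()==1:cv2.line(im,tuple(q[i].tolist()),tuple(q[j].tolist()),col,1)
def crop(f,r,k):
    return cv2.resize(f["color"][r[1]:r[3],r[0]:r[2]],None,fx=k,fy=k,interpolation=cv2.INTER_CUBIC)
E
python3 - <<'E'
from h import *
from cell import ctrl
t=pickle.load(open("top0.pkl","rb"));s=pickle.load(open("side0.pkl","rb"))
rt=(262,200,315,262);rs=(275,180,335,260)
def cm(n,r,at):
    for d in ctrl.cut_out(n,"case"):
        m=d["mask"]; ys,xs=np.nonzero(m);print(n,d["at"],d["conf"],xs.min(),xs.max(),ys.min(),ys.max(),m.sum())
for n,f in(("top",t),("side",s)):cm(n,f,0)
def lm(f,r,th):
    im=f["color"][r[1]:r[3],r[0]:r[2]].astype(int)
    b,g,rr=im[...,0],im[...,1],im[...,2];m=((rr-np.maximum(b,g)>th)&(rr>1.25*np.maximum(b,g))).astype(np.uint8)
    m=cv2.morphologyEx(m,cv2.MORPH_CLOSE,np.ones((5,5)));
    return m.astype(float)
mt,ms=lm(t,rt,10),lm(s,rs,8)
p0=[.482,-.014,.09]
for fs,rr,mm in(([t,s],[rt,rs],[mt,ms]),([t],[rt],[mt]),([s],[rs],[ms])):
    p,c=fit(fs,rr,p0,True,mm);print(np.round(p,4),c)
p,c=fit([t,s],[rt,rs],p0,True,[mt,ms])
k=7
r=(255,195,320,265);im=crop(t,r,k);wire(t,p,True,im,r[0],r[1],k)
r2=(275,180,335,250);im2=crop(s,r2,k);wire(s,p,True,im2,r2[0],r2[1],k)
M=np.hstack([cv2.resize(mt,None,fx=3,fy=3),np.zeros((186,5))])*255
cv2.imwrite("pics/ref.png",np.hstack([im[:490],im2[:490]])[:, :800])
# purple
m=lambda f:((f["color"][...,0].astype(int)-f["color"][...,1]>25)&(f["color"][...,2].astype(int)-f["color"][...,1]>10))
a=m(t)[195:260,350:405];ys,xs=np.nonzero(a);print("purple px",xs.min()+350,xs.max()+350,ys.min()+195,ys.max()+195)
for uv in([358.5,219.5],[366,212]):print("purple top corner",back(t,uv,.132)[0])
r=(205,165,365,200);im=crop(t,r,5)
for z,c in((.028,(0,255,0)),(0,(0,0,255))):
  pass
cv2.imwrite("pics/stop2.png",im)
r=(340,185,385,290);cv2.imwrite("pics/stops.png",crop(s,r,7)[:,:])
E
```

```text
top [374.1, 227.1] 0.91 356 393 206 246 1012
side [304.6, 217.9] 0.9 288 319 193 247 1617
side [308.9, 273.9] 0.58 286 326 245 309 2183
[ 0.4825 -0.0136  0.0731] 0.3284579039650386
[ 0.4815 -0.0143  0.0786] 0.17444875050113573
[ 0.4826 -0.0143  0.    ] 0.15269369782393138
purple px 357 394 206 246
purple top corner [ 0.50114598 -0.1871145   0.132     ]
purple top corner [ 0.51925173 -0.20613638  0.132     ]
```

View pics/ref.png

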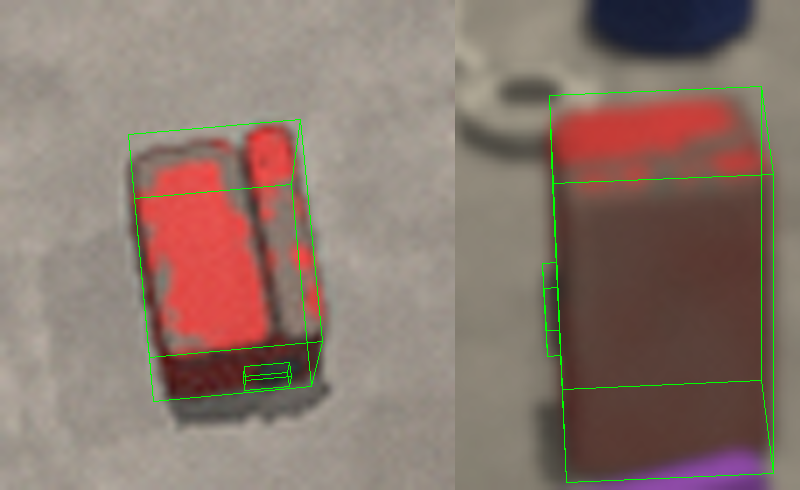

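View pics/stops.png

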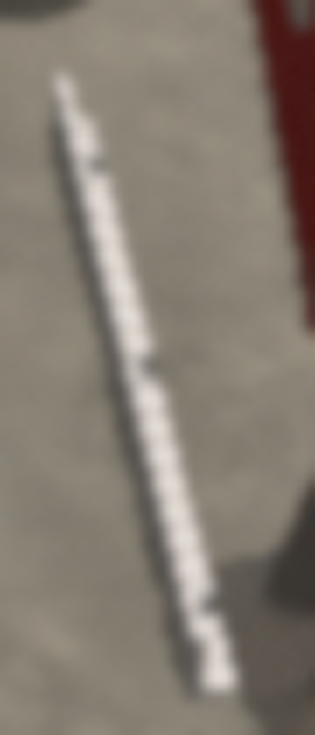

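```bash
python3 - <<'E'
from h import *
t=pickle.load(open("top0.pkl","rb"));s=pickle.load(open("side0.pkl","rb"))
A=back(t,[[214.7,189.3],[350.4,177]],.028);Bm=back(t,[[216,192.4],[351,179.5]],0)
print(A,Bm)
# side: crop /7 + (340,185): white left edge & dark left edge
C=back(s,[[340+55/7,185+85/7],[340+200/7,185+690/7]],.028);D=back(s,[[340+55/7,185+100/7],[340+188/7,185+695/7]],0);print(C,D)
for X in(A,Bm,C,D):
    d=X[0]-X[1];print(np.linalg.norm(d),"yaw",np.arctan2(-d[0],d[1]),"mid",X.mean(0), "x at y=.08",X[1,0]+d[0]*(.08-X[1,1])/d[1])
E
```

```text
[[ 0.60452207  0.16879544  0.028     ]
 [ 0.63272021 -0.18469871  0.028     ]] [[ 0.60257588  0.16870649  0.        ]
 [ 0.632809   -0.18965042  0.        ]]
[[ 0.60442855  0.16122637  0.028     ]
 [ 0.63432801 -0.21327742  0.028     ]] [[ 0.60695999  0.19424272  0.        ]
 [ 0.63427184 -0.18466628  0.        ]]
0.35461704724998433 yaw 0.07960121443653383 mid [ 0.61862114 -0.00795164  0.028     ] x at y=.08 0.6116052582653875
0.35962997456919055 yaw 0.08416662533499569 mid [ 0.61769244 -0.01047197  0.        ] x at y=.08 0.6100596856277515
0.3756954440336449 yaw 0.07966854963527849 mid [ 0.61937828 -0.02602552  0.028     ] x at y=.08 0.6109134650282793
0.3798920421421272 yaw 0.07195580084179168 mid [0.62061591 0.00478822 0.        ] x at y=.08 0.6151946290104852
```

Request:
servo_tool --rows "-0.024 0 -0.0232 0 0 0 -1;-0.024 0 -0.0232 0 0 0 -1;-0.024 0 -0.0232 0 0 0 -1;-0.024 0 -0.0232 0 0 0 -1;-0.024 0 -0.0232 0 0 0 -1;-0.024 0 -0.0232 0 0 0 -1;-0.024 0 -0.0232 0 0 0 -1;-0.024 0 -0.0232 0 0 0 -1;-0.024 0 -0.0232 0 0 0 -1;-0.024 0 -0.0232 0 0 0 -1;-0.024 0 -0.0232 0 0 0 -1;-0.024 0 -0.0232 0 0 0 -1;-0.024 0 -0.0232 0 0 0 -1;-0.024 0 -0.0232 0 0 0 -1;-0.024 0 -0.0232 0 0 0 -1;-0.024 0 -0.0232 0 0 0 -1;-0.024 0 -0.0232 0 0 0 -1;-0.024 0 -0.0232 0 0 0 -1;-0.023 0 -0.0232 0 0 0 -1;0 0 0 0 8 0 -1"

```text
time_s: 2.9
eef_pos: [0.4865, -0.0741, 0.2339]
eef_rot: [[-0.996, 0.002, 0.089], [-0.089, 0.002, -0.996], [-0.002, -1.0, -0.002]]
contact_force: [0.2, -0.0, -0.8]
gripper_width: 0.009
```

Request:
servo_tool --rows "0 0.02 0.001 0 0 0 -1;0 0.025 0.001 0 0 0 -1;0 0.025 0.001 0 0 0 -1;0 0.025 0 0 0 0 -1;0 0.022 0 0 0 0 -1;0 0 0 0 0 0 -1"

```text
time_s: 3.5
eef_pos: [0.483, -0.0815, 0.1144]
eef_rot: [[-0.996, -0.005, 0.084], [-0.084, 0.001, -0.996], [0.004, -1.0, -0.001]]
contact_force: [0.0, -1.1, -0.6]
gripper_width: 0.004
```

```bash
cat > snap.py <<'E'
import sys,pickle,cv2
from cell import ctrl
n=sys.argv[1]
for c in("top","side"):
    f=ctrl.grab_frame(c);pickle.dump(f,open(f"{c}{n}.pkl","wb"))
    r=(200,160,360,280) if c=="top" else (240,150,400,270)
    cv2.imwrite(f"pics/{c}{n}.png",cv2.resize(f["color"][r[1]:r[3],r[0]:r[2]],None,fx=5,fy=5,interpolation=cv2.INTER_CUBIC))
s=ctrl.get_state();print(s["time_s"],s["contact_force"])
E
python3 snap.py 1
```

```text
3.6 [-1.03640411 -0.48350448  0.14549006]
```

View pics/top1.png

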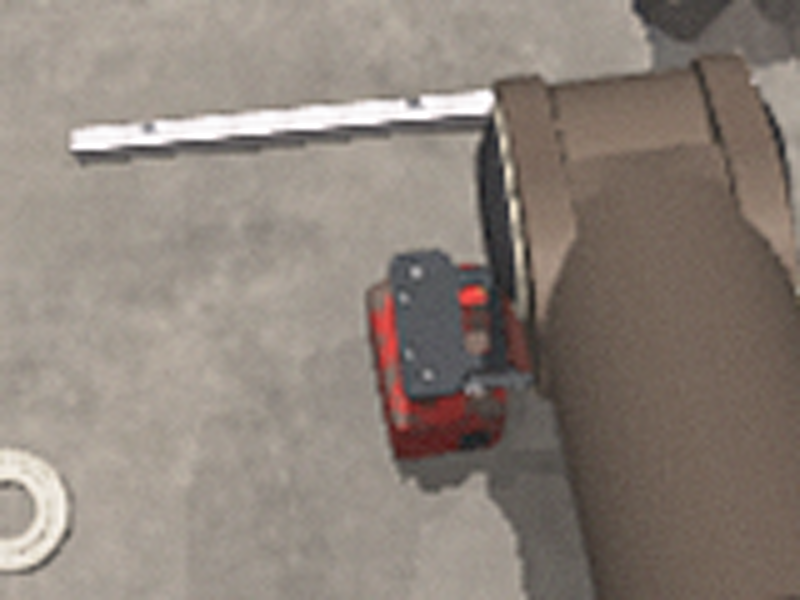

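View pics/side1.png

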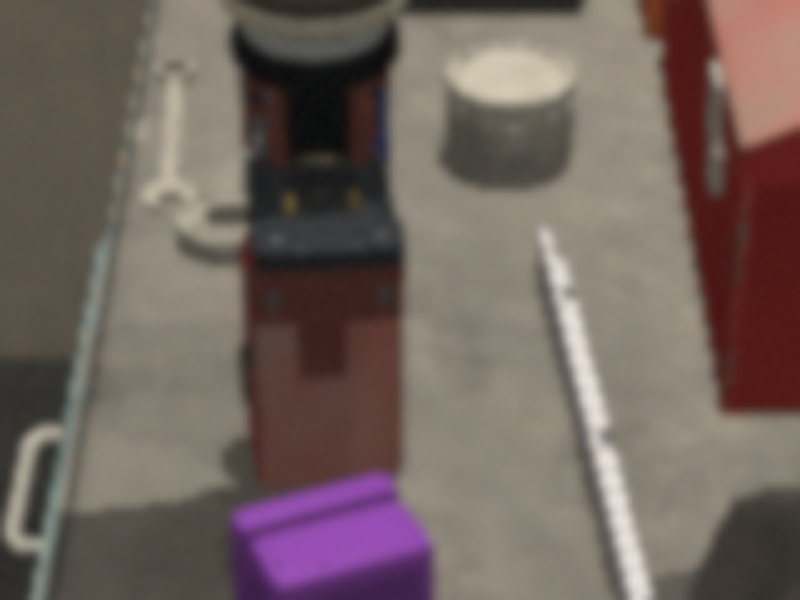

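Request:
servo_tool --rows "0 0 -0.012 0 0 0 -1;0 0 -0.012 0 0 0 -1;0 0 -0.008 0 0 0 -1;0 0 -0.008 0 0 0 -1;0 0 -0.008 0 0 0 -1;0 0 -0.008 0 0 0 -1;0 0 -0.008 0 0 0 -1;0 0 -0.008 0 0 0 -1;0 0 -0.004 0 0 0 -1;0 0 0 0 0 0 -1;0 0 0 0 0 0 -1;0 0 0 0 0 0 -1;0 0 0 0 0 0 -1"

```text
time_s: 4.9
eef_pos: [0.4784, -0.0063, 0.1166]
eef_rot: [[-0.997, -0.0, 0.083], [-0.083, -0.0, -0.997], [0.0, -1.0, 0.0]]
contact_force: [-0.1, -0.4, 0.5]
gripper_width: 0.008
```

```bash
python3 snap.py 2
```

```text
5.0 [ 0.34216205  0.19938737 -0.52167151]
```

View pics/top2.png

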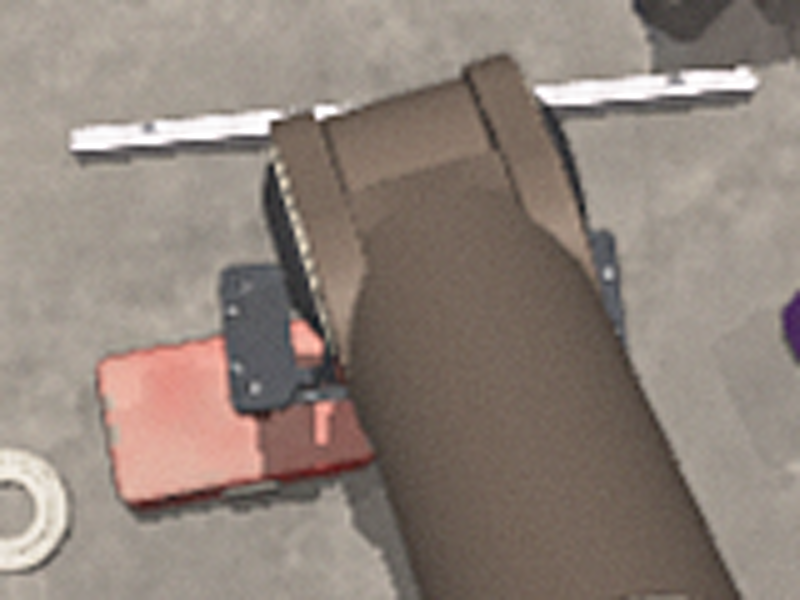

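View pics/side2.png

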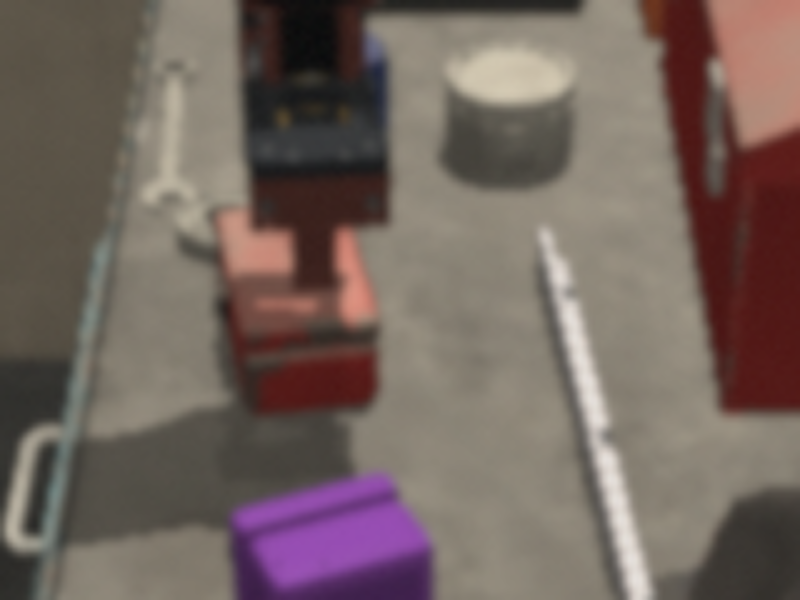

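```bash
python3 - <<'E'
from h import *
t=pickle.load(open("top2.pkl","rb"));s=pickle.load(open("side2.pkl","rb"))
a=back(t,np.array([[97,358],[124,497],[371,458]])/5+[200,160],.059)
b=back(s,np.array([[245,353],[377,328],[217,210]])/5+[240,150],.059)
print(a,b)
for u,v in((a[0],a[1]),(b[1],b[0])):d=u-v;print(np.linalg.norm(d),"yaw",np.arctan2(d[1],d[0]))
d=a[1]-a[2];print(np.linalg.norm(d),"yaw near edge",np.arctan2(-d[0],d[1]))
for p in([.474,.08,.08],[.470,.08,.12],[.474,.08,.12]):
    r=(200,210,300,280);im=crop(t,r,5);wire(t,p,False,im,r[0],r[1],5)
    r2=(270,170,330,250);i2=crop(s,r2,5);wire(s,p,False,i2,r2[0],r2[1],5)
    cv2.imwrite("pics/f_%g_%g.png"%(p[0],p[2]),np.hstack([im,i2[:350]]))
E
```

```text
[[0.48912328 0.15359579 0.059     ]
 [0.41912685 0.14045936 0.059     ]
 [0.4359548  0.01804322 0.059     ]] [[ 0.4426813  -0.00382654  0.059     ]
 [ 0.51110586  0.01934841  0.059     ]
 [ 0.4197606   0.13881077  0.059     ]]
0.07121843593519744 yaw 0.18551487898229033
0.07224263769724594 yaw 0.32656674230361543
0.12356735423909894 yaw near edge 0.136608902910774
```

View pics/f_0.474_0.12.png

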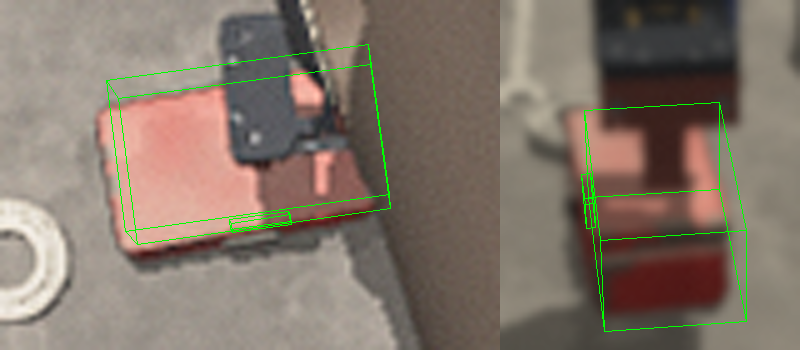

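View pics/f_0.474_0.08.png

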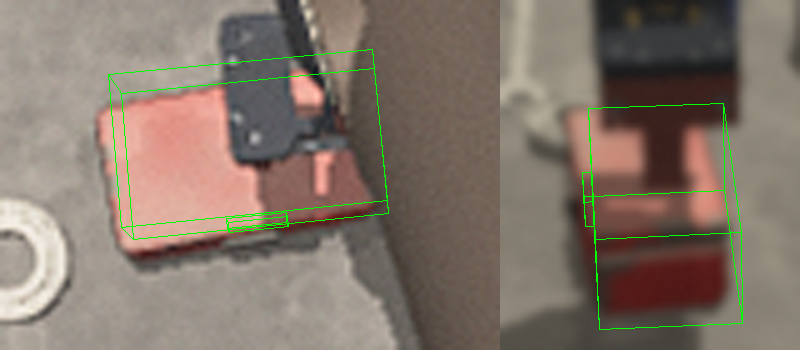

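Request:
servo_tool --rows "0 -0.03 0 0 0 0 -1;0 -0.03 0 0 0 0 -1;0.02 0 -0.02 0 0 0 1;0.02 0 -0.02 0 0 0 1;0.02 0 -0.02 0 0 0 1;0.02 0 -0.02 0 0 0 1;0.017 0 -0.023 0 0 0 1;0 0 0 0 -4 0 1;0 0 0 0 0 0 1"

```text
time_s: 5.9
eef_pos: [0.3729, 0.0889, 0.1769]
eef_rot: [[-0.988, 0.001, 0.156], [-0.156, -0.0, -0.988], [-0.001, -1.0, 0.0]]
contact_force: [0.1, 0.1, 0.1]
gripper_width: 0.599
```

```bash
python3 snap.py 3
```

```text
6.0 [ 0.01065574  0.08682309 -0.50909245]
```

View pics/top3.png

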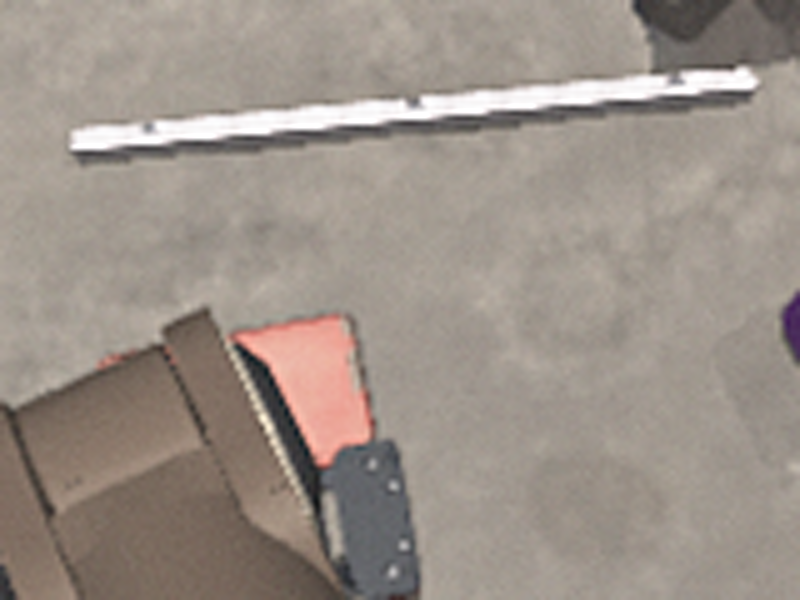

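View pics/side3.png

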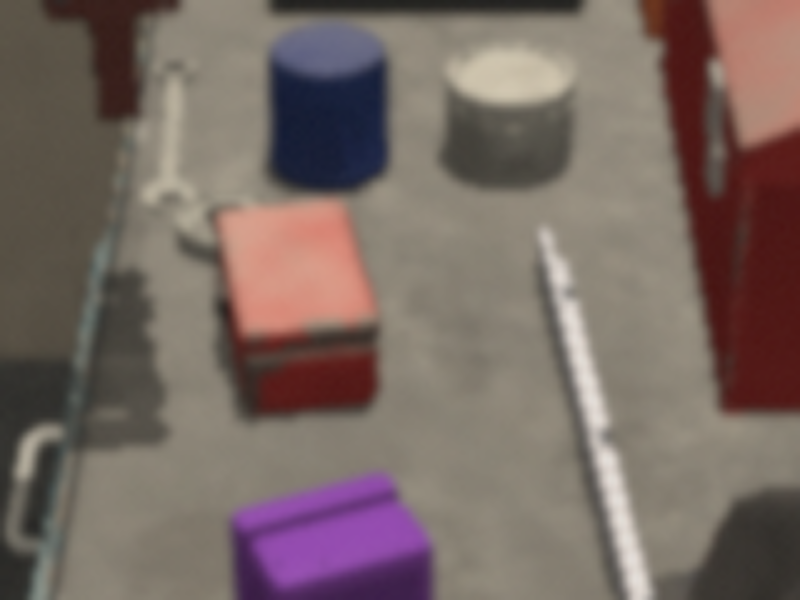

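```bash
python3 - <<'E'
from h import *
from scipy.optimize import least_squares
t=pickle.load(open("top3.pkl","rb"));s=pickle.load(open("side3.pkl","rb"))
# idx: x(-,+)*4 + y(-,+)*2 + z
T=[(7,[97,357]),(3,[123,499]),(5,[352,313])]
S=[(1,[242,337]),(5,[379,324]),(3,[215,208]),(7,[348,200]),(0,[254,414]),(4,[377,404])]
def res(p):
    q=pts(p,False,B);a=proj(t,q);b=proj(s,q)
    return np.concatenate([(a[i]-(np.array(c)/5-.4+[200,160])) for i,c in T]+[(b[i]-(np.array(c)/5-.4+[240,150])) for i,c in S])
o=least_squares(res,[.465,.085,.13],loss="soft_l1");p=o.x;print(np.round(p,4),np.round(o.fun,1))
r=(200,200,300,270);im=crop(t,r,5);wire(t,p,False,im,r[0],r[1],5)
r2=(270,170,330,250);i2=crop(s,r2,5);wire(s,p,False,i2,r2[0],r2[1],5)
cv2.imwrite("pics/fit3.png",np.hstack([im,i2[:350]]))
E
```

```text
[0.4647 0.0848 0.1589] [-0.6 -0.6 -0.8  1.2  0.6 -1.  -0.8 -0.1  0.8 -0.1 -0.3 -0.1 -0.1 -0.7
 -2.3  2.6  1.3  1.9]
```

View pics/fit3.png

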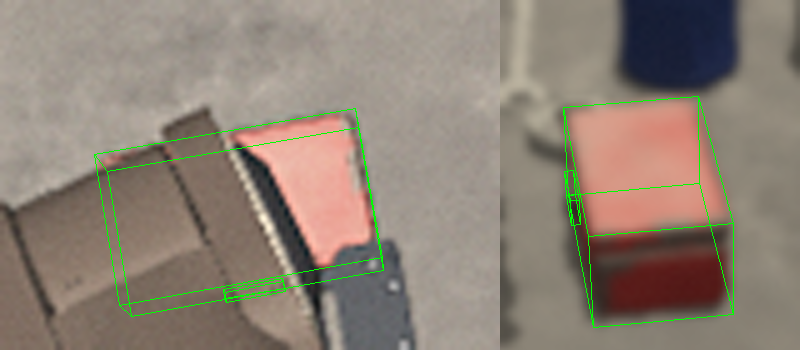

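Request:
servo_tool --rows "-0.01 0 0.009 0 0 0 1;-0.0095 0 0.009 0 0 0 1;0 0.03 0 0 0 0 1;0 0.03 0 0 0 0 1;0 0.03 0 0 0 0 1;0 0.03 0 0 0 0 1;0 0.02 0 0 0 0 1;0 0.007 0 0 0 0 1;0 0 0 0 0 0 1"

```text
time_s: 6.9
eef_pos: [0.3952, 0.0733, 0.0288]
eef_rot: [[-0.988, -0.002, 0.152], [-0.152, -0.0, -0.988], [0.002, -1.0, -0.0]]
contact_force: [0.5, 0.5, 0.2]
gripper_width: 0.998
```

```bash
python3 snap.py 4
```

```text
7.0 [ 0.29467916 -0.29994146  0.35212729]
```

View pics/side4.png

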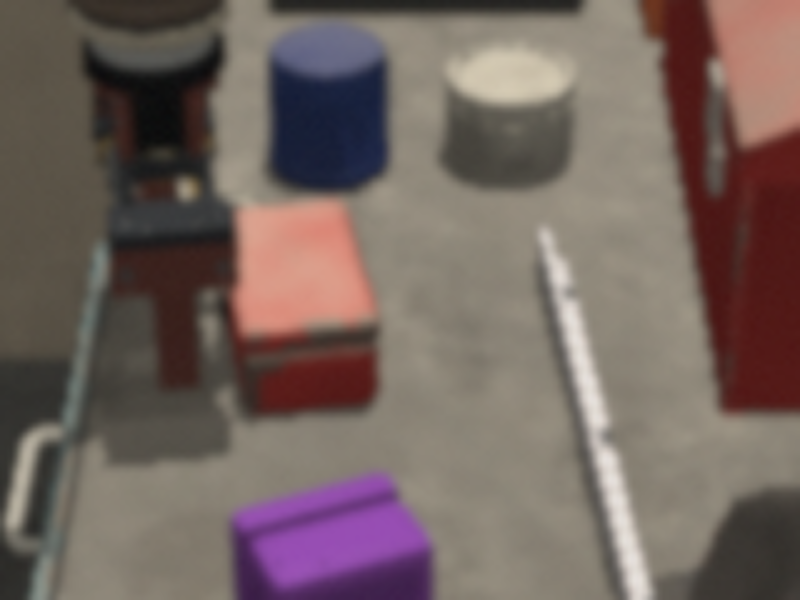

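View pics/top4.png

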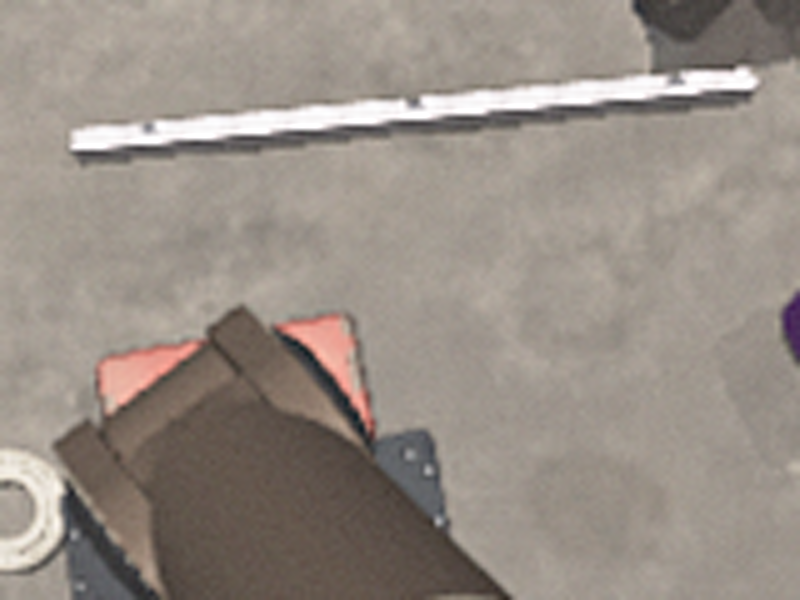

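Request:
servo_tool --rows "-0.01 0 0 0 0 0 1;-0.006 0 0 0 0 0 1;-0.006 0 0 0 0 0 1;-0.006 0 0 0 0.5 0 1;-0.006 0 0 0 0.5 0 1;-0.006 0 0 0 0.5 0 1;-0.006 0 0 0 0.5 0 1;-0.006 0 0 0 0.5 0 1;-0.006 0 0 0 0.5 0 1;-0.006 0 0 0 0.5 0 1;-0.006 0 0 0 0.5 0 1;-0.006 0 0 0 0.2 0 1;-0.006 0 0 0 0 0 1;-0.006 0 0 0 0 0 1;-0.006 0 0 0 0 0 1;-0.006 0 0 0 0 0 1;-0.006 0 0 0 0 0 1"

```text
time_s: 8.7
eef_pos: [0.4989, 0.0856, 0.0296]
eef_rot: [[-0.997, -0.003, 0.081], [-0.081, -0.001, -0.997], [0.004, -1.0, 0.001]]
contact_force: [-7.9, -0.9, 6.6]
gripper_width: 1.002
```

```bash
python3 snap.py 5
```

```text
8.8 [-0.95518325 -0.46468154  1.06927035]
```

View pics/side5.png

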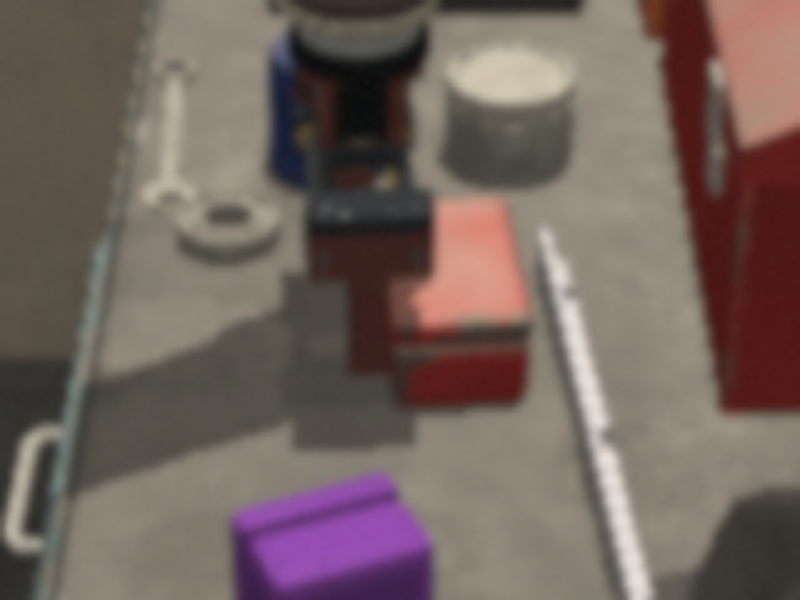

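View pics/top5.png

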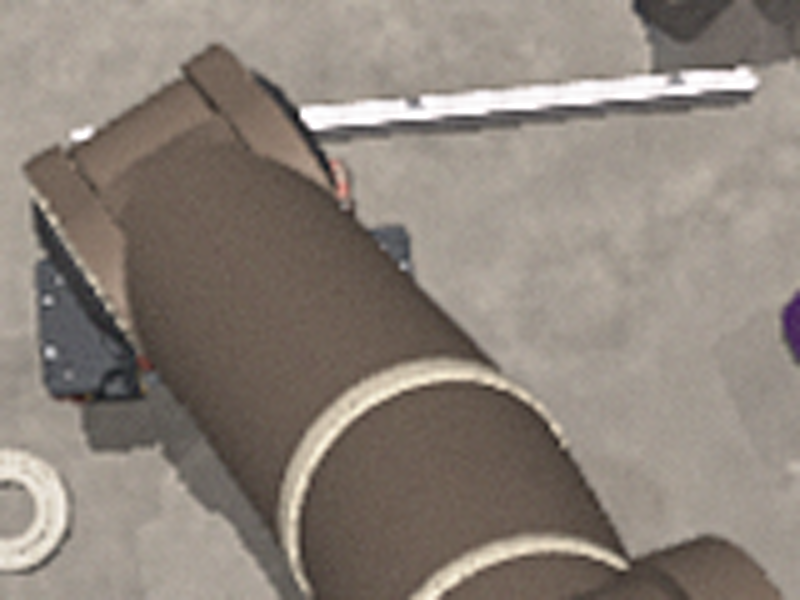

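Request:
servo_tool --rows "-0.004 0 0 0 0 0 1;-0.004 0 0 0 0 0 1;-0.004 0 0 0 0 0 1;-0.003 0 0 0 0 0 1;-0.002 0 0 0 0 0 1;-0.002 0 0 0 0 0 1"

```text
time_s: 9.4
eef_pos: [0.5191, 0.0874, 0.0295]
eef_rot: [[-0.997, -0.001, 0.081], [-0.081, -0.0, -0.997], [0.001, -1.0, 0.0]]
contact_force: [-3.2, 0.3, 0.6]
gripper_width: 0.996
```

Request:
servo_tool --rows "-0.002 0 0 0 0 0 1;-0.002 0 0 0 0 0 1"

```text
time_s: 9.6
eef_pos: [0.5216, 0.0876, 0.0295]
eef_rot: [[-0.997, -0.003, 0.081], [-0.081, -0.001, -0.997], [0.004, -1.0, 0.001]]
contact_force: [-14.5, -0.8, 11.8]
gripper_width: 1.001
```

Request:
servo_tool --rows "-0.0015 0 0 0 0 0 1;0 0 0 0 0 0 1"

```text
time_s: 9.8
eef_pos: [0.5215, 0.0875, 0.0294]
eef_rot: [[-0.997, -0.006, 0.081], [-0.081, -0.002, -0.997], [0.006, -1.0, 0.002]]
contact_force: [-14.8, -1.8, 11.2]
gripper_width: 0.998
```

```bash
python3 snap.py 6;python3 -c "
from cell import ctrl
s=ctrl.get_state();print(s['contact_force'],s['wrist_torque'],s['eef_pos'])"
```

```text
9.9 [-15.00973658  -1.78777422  11.4990298 ]
[-15.00973658  -1.78777422  11.4990298 ] [-0.27960754  2.77447965  0.1817448 ] [0.52150258 0.08751873 0.02937552]
```

View pics/side6.png

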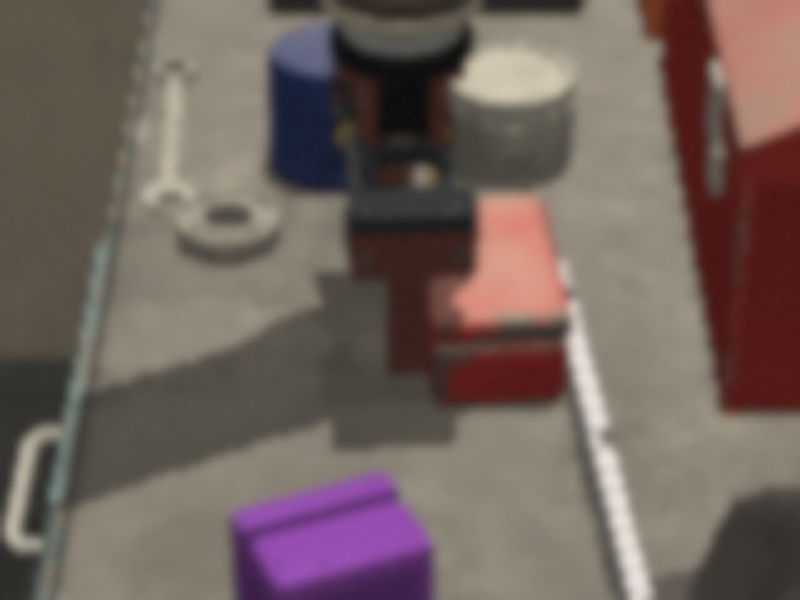

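Request:
servo_tool --rows "0 0 0 0 1.5 0 1;0 0 0 0 1.5 0 1;0 0 0 0 0 0 1;0 0 0 0 0 0 1"

```text
time_s: 10.3
eef_pos: [0.5191, 0.0879, 0.0292]
eef_rot: [[-0.999, -0.01, 0.032], [-0.032, -0.003, -0.999], [0.01, -1.0, 0.003]]
contact_force: [-22.3, -2.4, 17.6]
gripper_width: 1.003
```

```bash
python3 -c "
from cell import ctrl
s=ctrl.get_state();print(s['contact_force'],s['wrist_torque'],s['eef_pos'])"
```

```text
[-22.282777    -2.39708571  17.56505634] [0.47902717 4.32283952 1.17763327] [0.51906471 0.0879179  0.02922726]
```

Request:
servo_tool --rows "0 0 0 0 -1.5 0 1;0 0 0 0 -1.5 0 1;0 0 0 0 -1.5 0 1;0 0 0 0 -1.5 0 1;0 0 0 0 0 0 1;0 0 0 0 0 0 1"

```text
time_s: 10.9
eef_pos: [0.5193, 0.0866, 0.0291]
eef_rot: [[-0.991, -0.01, 0.131], [-0.13, -0.003, -0.991], [0.01, -1.0, 0.002]]
contact_force: [-22.1, -1.4, 16.4]
gripper_width: 1.001
```

```bash
python3 -c "
from cell import ctrl
s=ctrl.get_state();print(s['contact_force'],s['wrist_torque'],s['eef_pos'])"
```

```text
[-22.05145896  -1.35496352  16.41134767] [-1.12203227  3.86420831 -1.08450669] [0.51933858 0.08663138 0.02906423]
```

Request:
servo_tool --rows "0 0 0 0 1.5 0 1;0 0 0 0 1.5 0 1;0.002 0 0 0 0 0 1;0.003 0 0 0 0 0 1;0.005 0 0 0 0 0 1;0.01 0 0 0 0 0 1;0.02 0 0 0 0 0 1;0.03 0 0 0 0 0 1;0.03 -0.01 0 0 0 0 1;0 -0.04 0 0 0 0 1;0 -0.04 0 0 0 0 1;0 -0.04 0 0 0 0 1;0 -0.04 0 0 0 0 1;0 -0.03 0.03 0 0 0 1;0 -0.02 0.05 0 0 0 1;0 0 0.05 0 0 0 1;0 0 0.05 0 0 0 1;0 0 0.05 0 0 0 1;0 0 0.05 0 0 0 1;0 0 0.05 0 0 0 1"

```text
time_s: 12.9
eef_pos: [0.451, -0.2474, 0.2486]
eef_rot: [[-0.997, 0.001, 0.081], [-0.081, -0.001, -0.997], [-0.001, -1.0, 0.001]]
contact_force: [0.8, 0.4, 1.2]
gripper_width: 0.999
```

```bash
python3 snap.py 7
```

```text
13.0 [-0.43784855  0.47134093 -0.50272886]
```

View pics/side7.png

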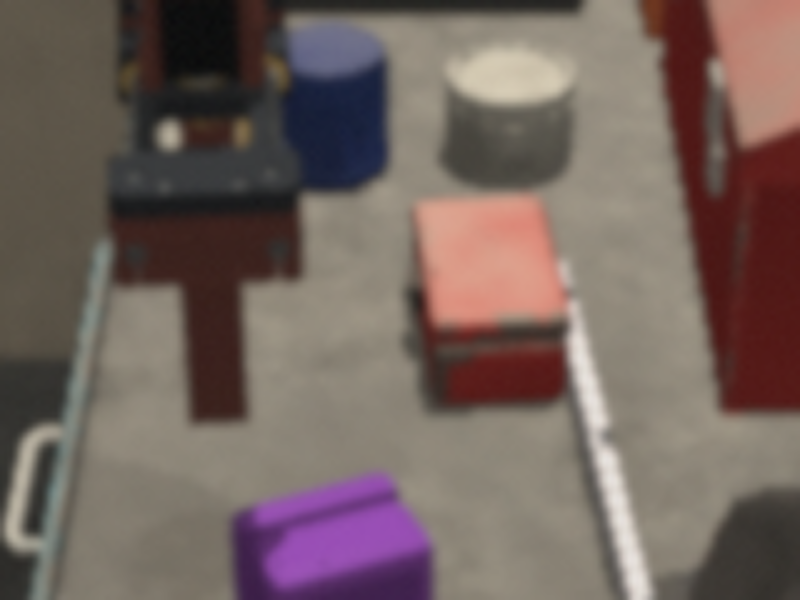

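View pics/top7.png

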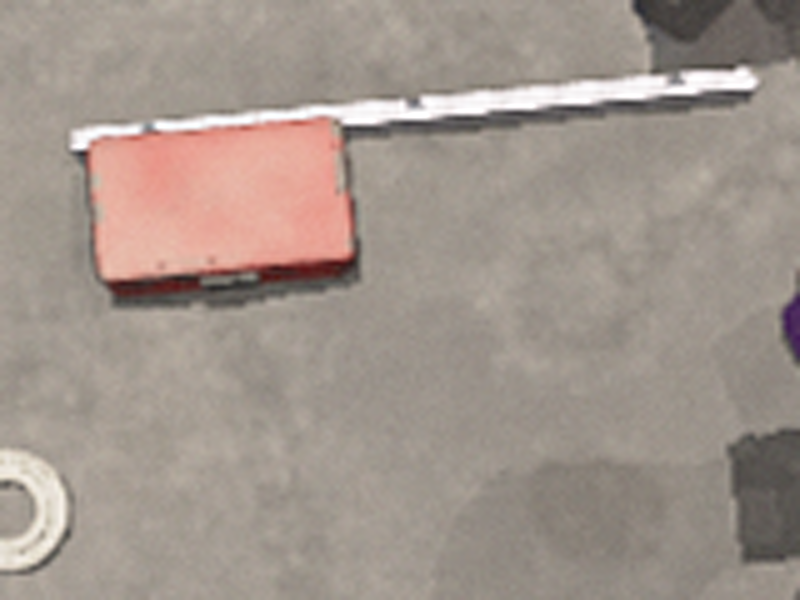

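```bash
python3 - <<'E'
from h import *
from scipy.optimize import least_squares
t=pickle.load(open("top7.pkl","rb"));s=pickle.load(open("side7.pkl","rb"));t0=pickle.load(open("top0.pkl","rb"))
T=[(7,[87,138]),(3,[101,284]),(5,[342,116]),(1,[356,264])]
S=[(1,[433,330]),(5,[568,320]),(3,[413,198]),(7,[544,192])]
def res(p):
    q=pts(p,False,B);a=proj(t,q);b=proj(s,q)
    return np.concatenate([(a[i]-(np.array(c)/5-.4+[200,160])) for i,c in T]+[(b[i]-(np.array(c)/5-.4+[240,150])) for i,c in S])
o=least_squares(res,[.57,.085,.08],loss="soft_l1");p=o.x;print(np.round(p,4),np.round(o.fun,1),"hinge",p[:2]+.0385*np.array([np.cos(p[2]),np.sin(p[2])]))
d=cv2.absdiff(t["color"],t0["color"]).max(2)[150:300]
cv2.imwrite("pics/diff.png",(cv2.GaussianBlur(d,(5,5),0)>25).astype(np.uint8)*255)
E
```

```text
[0.5703 0.0917 0.069 ] [-0.3 -0.6 -0.9  0.1  0.9 -0.3  0.7 -0.3 -1.2 -0.8  0.8  0.1 -0.8 -0.1
 -0.2  0.1] hinge [0.60873435 0.09430853]
```

View pics/diff.png

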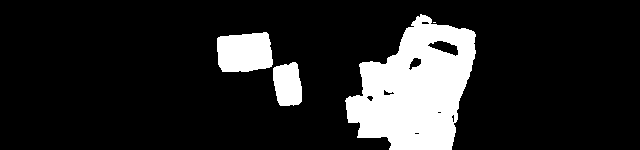

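```bash
python3 -c "
from cell import ctrl
print(ctrl.get_state()['time_s']);print(ctrl.hand_in())"
```

```text
13.0
the job is handed in; nothing more can be done
None
```

I pushed the red case over with closed fingers near the top of its lid face, and it fell flat with the lid up and the latch toward the robot. I then pushed it about 0.1 m away from the robot with the open fingers either side of the latch, until it stopped against the bench stop. The job was handed in at 13.0 s, with the arm lifted clear and touching nothing.

**Contact with the stop:** I pressed with one finger and then the other. The readings were symmetric about a heading of 0.081 rad, about 22 N each way along the push. That matches the stop, which I measured at about 0.08 rad, so the hinge side is seated along its length.

**Final pictures:** the hinge face is at x ≈ 0.609 m and the stop at about 0.610 m, which agrees within the 2 mm calibration. The picture fit gave a case heading of 0.069 rad, about 0.01 rad off the contact test. I put this down to corner-picking noise.

**Other things on the bench:** comparing the first and last top pictures, nothing in view has moved except the case. In the last picture the arm hid the purple case and the area around the green tin from the top camera. The side view showed the purple case where it was, but I made no final check of the tin, feeler gauge or connecting rod.

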